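Slide the teapot stand between the sugar jar and the spoon caddy

ROBOT

A 6-joint arm with a two-finger parallel gripper is mounted at the origin on the work surface. World frame = base frame: x ahead of the robot, y to its left, z up, the work surface at z = 0. Lengths are in mm, angles in rad, forces in N, time in s.
With the tool pointing down it reaches from about 425 to 950 mm from the base axis. Payload 14.7 kg.
Tool frame: the origin (TCP) lies between the finger pads; the fingertips stand 19 mm ahead of it and the grasp point (between the pads) is the TCP (ctrl.finger_overhang is the z of the fingertips in the tool frame, in mm); z points along the fingers, y is the line along which they close (so a half turn about z gives the same grasp; the last joint's range is limited). The gripper opens to 85 mm and grips with 20 to 120 N. Pads are 22 mm wide; open, the fingers measure 114 mm over their backs; the gripper's body (76 mm by 85 mm) begins 54 mm behind the grasp point. The pads swing forward as they close: fully open they stand 13 mm farther back than shut.
Start: joints at [-1.316, 0.48, 1.596, -0, 1.065, -0.047], TCP at [193.222, -620.611, 229.297] pointing down, gripper open.
Joint ranges: [-2.75, 2.75], [-0.82, 2.05], [0.23, 2.67], [-1.56, 4.7], [0.09, 2.69], [-2.92, 2.92]. Speed limits (rad/s): [1.89, 1.89, 2.39, 3.01, 3.01, 3.01].

INTERFACE

Orientations are given as a unit quaternion [x, y, z, w].
In Python, from plant import ctrl gives the robot as it stands.
- The arm moves only by the shell command python3 -m inch 'ROWS'. ROWS is JSON, a list of rows, each an object of numbers: "grip": the closure, from 0 (fully open) to 1 (shut); "tx", "ty", "tz": the shift along the tool's x, y, z in units of 25 mm (1.0 is 25 mm); "wx", "wy", "wz": the turn, a rotation vector about the tool's x, y, z in units of 5 degrees (1.0 is 5 degrees). In form: [{"grip": .., "tx": .., "ty": .., "tz": .., "wx": .., "wy": .., "wz": ..}, ...]. A call has 1 to 12 rows; each row is the pose to reach, as a shift and turn from the pose commanded when the call began, along the tool's axes at that moment; what a row does not reach only later rows make up. A row lasts 1/10 s, in which the tool goes at most 50 mm and 8.59 degrees, less where a joint would pass 70% of its speed; a pose out of reach is approached as far as the arm can. A call with a gripper value outside its range is refused whole. The fingers move at their own pace and stop on an object; the grip force is fixed at half the most. Time passes only in rows, so rows that repeat a pose let the fingers close. It gives the time, the measured TCP pose, the force and the opening at its end, in the units of the state.
- ctrl.read_state(): the state, without advancing time (a new reading comes with each control period).
- ctrl.read_camera(name): name is "scene" or "side" or "wrist"; returns a dict with "img" (480x640x3 uint8, red, green, blue), "range_z" (480x640 float32, mm along the optical axis (not along the pixel's ray), 0 where there is no reading), "mtx" (3x3 intrinsics, pixels), "eye" and "orientation" of the camera in the world; the wrist camera has in their place "tool_from_camera" (4x4, takes a point from camera to tool coordinates, whose origin is the TCP and whose axes are the flange's). Camera axes: x right, y up, looking along -z (the intrinsics and any distortion apply to the point x, -y, -z); pixel columns grow to the right and rows downward; lengths in mm; the calibration is good to about 2 mm. A picture is of the moment at which its call begins: read the wrist's pose just before it.
- ctrl.sign_off(): hands the job in, once; it reports no verdict.
The state is a dict: "t": time; "q": joint angles; "qd": joint speeds; "joint_torque": joint torques, N m; "eef_pos": TCP position; "tool_rot": TCP orientation; "ft_force": force on the tool from outside, world axes, zero at the start; "moment": the same for the moment, N m; "width": opening from 0.0 (shut) to 1.0 (fully open).
Only numpy, scipy, OpenCV 4.12 (cv2) and the standard library are available. Lean on these libraries where they do the work, as an engineer would, in place of code of your own. Each camera call takes 0.05 s, during which the arm holds its last target. There are 200 camera calls.

TASK

Push the tiled wooden teapot stand along the table, through the narrow gap between the spoon caddy and the sugar jar, until it lies wholly on the cream mat with the red border beyond them, squared up with the mat. Only slide it with the fingers: do not lift or tip it, and leave the other tea things where they stand. Brushing the caddy or the jar is fine; both are fixed to the table.

Things in the scene. Friction and masses are not known exactly. Their poses are not given: they have to be found in the camera images.
- teapot_stand: Loose dark wooden slab with a white tile and a blue diamond on top, 96 mm along its x, 110 mm along its y, 24 mm tall, about 0.35 kg, edges rounded 4 mm; too wide to grip. Origin: centre of its underside. It starts before the gap (on the caddy's -y side), up to 45 mm off the gap's middle line and turned up to 0.35 rad from the caddy's axes. It slides with ordinary friction and stops when the push stops.
- spoon_caddy: Green open plastic box with spoons lying in it, fixed to the table, 70 mm along its x, 90 mm along its y, 42 mm tall. Origin: centre of its underside. Its flat +x side is one side of the gap. The way through the gap is along its +y (from the stand to the mat).
- sugar_jar: Squat round glass sugar jar with a steel lid, fixed to the table, 80 mm diameter, 44 mm tall. Origin: centre of its underside. It stands on the caddy's +x side; the free gap between it and the caddy is 105 to 108 mm wide. Its yaw means nothing.
- place_mat: Flat cream rectangle with a red border, level with the table (2 mm or less, nothing catches on it), 134 mm along its x, 148 mm along its y including the border. Origin: its centre. It lies beyond the gap on the caddy's +y side, its axes within 0.05 rad of the caddy's, its centre within 6 mm of the gap's middle line.
- mug: Bystander, loose: blue mug, 76 mm across, 85 mm tall. Origin: centre of its underside.
- jam_jar: Bystander, loose: amber jam jar with brass lid, 64 mm across, 85 mm tall. Origin: centre of its underside.
- tea_glass: Bystander, loose: green tea glass, 60 mm across, 90 mm tall. Origin: centre of its underside.
- sweets_bowl: Bystander, loose: white bowl, 110 mm across, 45 mm tall. Origin: centre of its underside.
- tea_tin: Bystander, loose: red round tea tin, 70 mm across, 100 mm tall. Origin: centre of its underside.
- teapot: Bystander, loose: white teapot with blue knob, about 130 mm across plus spout and handle, 117 mm tall. Origin: centre of its underside.

How it is judged (in metres and radians):
On the way:
1. the stand passes between the caddy and the jar, flat on the table (x of teapot_stand in the frame of spoon_caddy between 0.076 and 0.101 m and y of teapot_stand in the frame of spoon_caddy between -0.03 and 0.03 m and height (world z) of teapot_stand below 0.006 m), for 0.05 s.
At the end, for the whole second after the job is handed in: The stand lies flat and still on the mat: its centre within 20 mm of the mat's centre along each of the mat's axes, turned less than 0.25 rad from it (x of teapot_stand in the frame of place_mat between -0.02 and 0.02 m and y of teapot_stand in the frame of place_mat between -0.02 and 0.02 m and angle between the x axis of teapot_stand and the x axis of place_mat, either way round below 0.25 rad and height (world z) of teapot_stand below 0.004 m and angle between teapot_stand's own z axis and vertical below 0.05 rad and linear speed of teapot_stand below 0.01 m/s); the robot touches nothing.
It fails at once if the stand is lifted or tipped (underside centre 10 mm up, or tilted 0.2 rad) (height (world z) of teapot_stand above 0.01 m or angle between teapot_stand's own z axis and vertical above 0.2 rad).
It fails at once if another tea thing is moved more than 20 mm (distance of any of mug, jam_jar, tea_glass, sweets_bowl, tea_tin, teapot from where it was at the start of the episode above 0.02 m).
It also fails if it takes over 72 s, if anything falls off the work surface, if the arm or the gripper's body presses on something with over 40 N, if the wrist force passes 120 N, or if a joint passes its speed limit or range.

## Working session

There is one attempt and no reset: what is moved stays moved. The work goes in short steps, Python scripts to look and compute and a shell command to move; the robot and the scene stay as the last step left them, time stands still between calls to the robot, and variables do not carry over. Pictures are saved under pics/ and viewed, on a budget of 10 in all, crops included, one or two more only if the job needs it, and the job is handed in when it is done.

```bash
mkdir -p pics; ls
cat > h.py <<'E'
import numpy as np,cv2
from scipy.spatial.transform import Rotation as R
from plant import ctrl
def cam(n):
    s=ctrl.read_state(); c=ctrl.read_camera(n)
    if n=="wrist":
        T=np.array(c["tool_from_camera"],float); Rt=R.from_quat(s["tool_rot"]).as_matrix()
        c["Rw"]=Rt@T[:3,:3]; c["e"]=Rt@T[:3,3]+np.array(s["eef_pos"])
    else:
        c["Rw"]=R.from_quat(c["orientation"]).as_matrix(); c["e"]=np.array(c["eye"],float)
    return c
def ray(c,uv):
    K=np.array(c["mtx"]); uv=np.atleast_2d(np.array(uv,float))
    d=np.c_[(uv[:,0]-K[0,2])/K[0,0],-(uv[:,1]-K[1,2])/K[1,1],-np.ones(len(uv))]
    return d@c["Rw"].T
def onz(c,uv,z):
    d=ray(c,uv); return c["e"]+d*((z-c["e"][2])/d[:,2])[:,None]
def proj(c,P):
    K=np.array(c["mtx"]); p=(np.atleast_2d(P)-c["e"])@c["Rw"]
    return np.c_[K[0,2]-K[0,0]*p[:,0]/p[:,2],K[1,2]+K[1,1]*p[:,1]/p[:,2]]
def cloud(c):
    v,u=np.mgrid[:480,:640]; d=ray(c,np.c_[u.ravel(),v.ravel()])
    return (c["e"]+d*c["range_z"].reshape(-1,1)).reshape(480,640,3)
def save(c,n): cv2.imwrite("pics/"+n,c["img"][:,:,::-1])
E
python3 - <<'E'
from h import *
import pickle
for n in("scene","side"):
    c=cam(n); save(c,n+"1.png"); pickle.dump(c,open(n+".pkl","wb")); print(n,c.keys(),c["e"],c["mtx"])
s=ctrl.read_state(); print(s["eef_pos"],s["tool_rot"],R.from_quat(s["tool_rot"]).as_matrix().round(3),s["t"])
E
```

```text
pics
scene dict_keys(['img', 'range_z', 'mtx', 'eye', 'orientation', 'Rw', 'e']) [1171.2898905   240.88835951  993.10768725] [[436.32340896   0.         311.39460418]
 [  0.         436.32340896 238.09665855]
 [  0.           0.           1.        ]]
side dict_keys(['img', 'range_z', 'mtx', 'eye', 'orientation', 'Rw', 'e']) [241.58442623 836.7301486  748.32019543] [[496.31125345   0.         321.44282675]
 [  0.         496.31125345 239.80728042]
 [  0.           0.           1.        ]]
[ 193.15851152 -620.24763893  228.7189004 ] [ 9.88633098e-01  1.50347245e-01 -5.24085089e-05 -5.49386160e-04] [[ 0.955  0.297 -0.   ]
 [ 0.297 -0.955  0.001]
 [ 0.    -0.001 -1.   ]] 0.1
```

View pics/scene1.png

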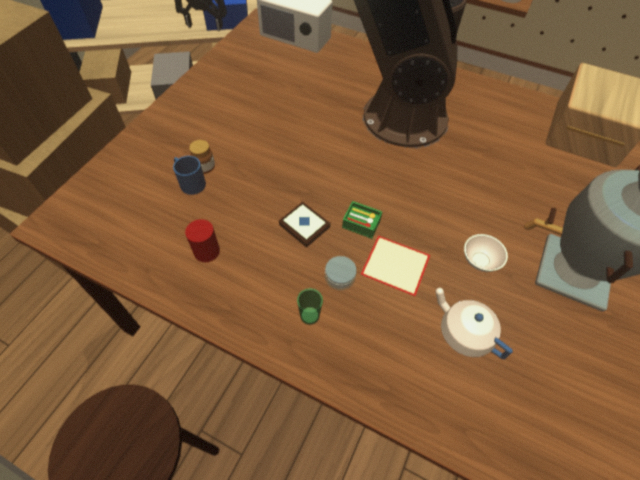

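View pics/side1.png

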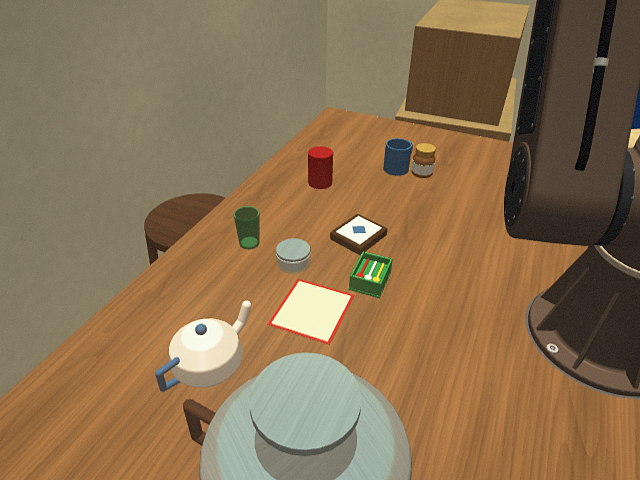

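The scene picture shows the stand at (304,223), caddy (362,219), jar (341,271) and mat (396,265). Next I measure each by depth and colour.

```bash
python3 - <<'E'
from h import *
import pickle
for n,bs in(("scene",dict(stand=(275,198,333,248),caddy=(338,198,386,240),jar=(322,254,360,290),mat=(358,234,434,298))),("side",dict(stand=(325,208,392,255),caddy=(344,247,396,300),jar=(270,234,316,274),mat=(266,276,358,346)))):
    c=pickle.load(open(n+".pkl","rb")); P=cloud(c); I=c["img"].astype(int)
    for k,b in bs.items():
        p=P[b[1]:b[3],b[0]:b[2]]; i=I[b[1]:b[3],b[0]:b[2]]
        if k=="mat":
            r,g,bb=i[...,0],i[...,1],i[...,2]
            m=((r>180)&(g>180)&(bb>140))|((r>140)&(g<75)&(bb<75))
            v,u=np.nonzero(m); q=onz(c,np.c_[u+b[0],v+b[1]],1)
        else:
            lo,hi={"stand":(17,32),"caddy":(33,52),"jar":(33,55)}[k]
            q=p[(p[...,2]>lo)&(p[...,2]<hi)]
        if k=="jar": print(n,k,len(q),cv2.minEnclosingCircle(q[:,:2].astype(np.float32)),np.median(q[:,2]))
        else:
            q0=q[:,:2].astype(np.float32)
            print(n,k,len(q),cv2.minAreaRect(q0),np.median(q[:,2]))
Z=[("mug",),]
E
python3 - <<'E'
import cv2
a=cv2.imread('pics/scene1.png')[190:310,270:440]; b=cv2.imread('pics/side1.png')[200:350,260:410]
import numpy as np
a=cv2.resize(a,(425,300),interpolation=3) if 0 else cv2.resize(a,None,fx=4.6,fy=4.6,interpolation=2)
cv2.imwrite('pics/crop1.png',a)
E
```

```text
scene stand 1120 ((557.8817138671875, -91.88583374023438), (110.6006088256836, 97.65999603271484), 73.23736572265625) 21.622887858857553
scene caddy 234 ((475.81658935546875, 45.05621337890625), (73.36439514160156, 90.5218734741211), 1.4649934768676758) 37.770426882422555
scene jar 686 ((657.827880859375, 64.58074188232422), 40.006248474121094) 41.27230554497686
scene mat 2103 ((555.1799926757812, 177.80538940429688), (132.120361328125, 146.9846954345703), 2.279567241668701) 1.0
side stand 1118 ((550.8885498046875, -89.86286163330078), (112.32967376708984, 96.63819885253906), 73.42528533935547) 23.806352587505273
side caddy 404 ((470.52728271484375, 47.0300178527832), (70.57121276855469, 92.52613067626953), 2.6887295246124268) 39.92091879483297
side jar 703 ((652.0133056640625, 66.63549041748047), 41.47296142578125) 43.359272432396665
side mat 3202 ((548.9185180664062, 180.78790283203125), (132.97528076171875, 146.9644775390625), 2.170928716659546) 1.0
```

View pics/crop1.png

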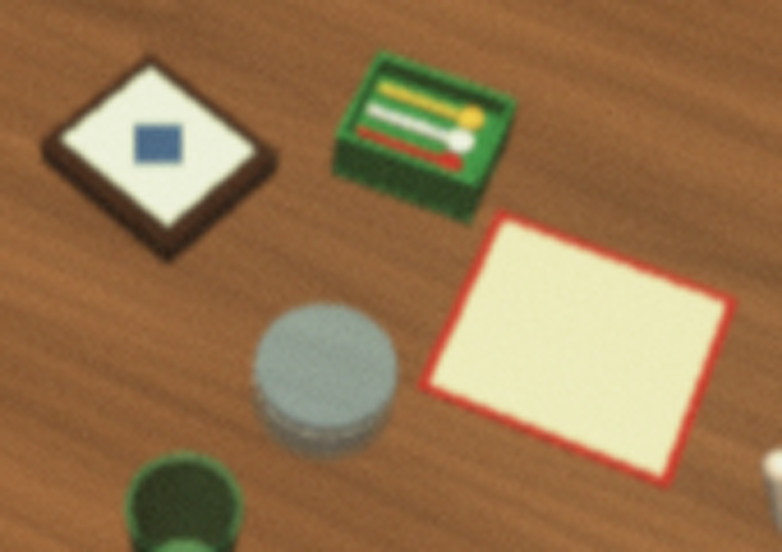

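The estimates from both cameras agree to about 6 mm:

| Thing | Position (mm) | Yaw or size |
|---|---|---|
| Caddy | (473, 46) | yaw +2° |
| Jar | (655, 66) | |
| Mat | (552, 179) | +2° |
| Stand | (554, -91) | -16.7° |

The gap's middle line at the stand is x≈566. My plan has two steps:
1. Push the stand's -x face flush, which squares it and shifts it +x.
2. Push its -y face through the gap.

I'll travel high first.

```bash
python3 -m inch '[{"grip":0.35,"tx":16.7,"ty":-17.1,"tz":0,"wz":3.06},{"grip":0.35,"tx":16.7,"ty":-17.1,"tz":0,"wz":3.06},{"grip":0.35,"tx":16.7,"ty":-17.1,"tz":0,"wz":3.06},{"grip":0.35,"tx":16.7,"ty":-17.1,"tz":0,"wz":3.06},{"grip":0.35,"tx":16.7,"ty":-17.1,"tz":0,"wz":3.06},{"grip":0.35,"tx":16.7,"ty":-17.1,"tz":0,"wz":3.06},{"grip":0.35,"tx":16.7,"ty":-17.1,"tz":0,"wz":3.06},{"grip":0.35,"tx":16.7,"ty":-17.1,"tz":0,"wz":3.06},{"grip":0.35,"tx":16.7,"ty":-17.1,"tz":0,"wz":3.06},{"grip":0.35,"tx":16.7,"ty":-17.1,"tz":0,"wz":3.06},{"grip":0.35,"tx":16.7,"ty":-17.1,"tz":0,"wz":3.06},{"grip":0.35,"tx":16.7,"ty":-17.1,"tz":0,"wz":3.06}]'
python3 - <<'E'
from h import *
s=ctrl.read_state(); print(s["eef_pos"],s["q"],s["width"],ctrl.finger_overhang,s["ft_force"]); M=R.from_quat(s["tool_rot"]).as_matrix(); print(M.round(3))
c=cam("wrist"); save(c,"w1.png")
print("tool->px, tips", proj(c,s["eef_pos"]+np.array([[11,30,19],[11,-30,19]])@M.T))
E
```

```text
[ 193.15851152 -620.24763893  228.7189004 ] [-1.31555903e+00  4.80794402e-01  1.59681424e+00  1.16210786e-05
  1.06508772e+00 -4.66073896e-02] 0.9997822817674953 19.0 [ 0.7819807  -0.02536661 -0.47490361]
[[ 0.955  0.297 -0.   ]
 [ 0.297 -0.955  0.001]
 [ 0.    -0.001 -1.   ]]
tool->px, tips [[382.52170139 276.73336207]
 [255.64565078 276.82124335]]invalid input
```

View pics/w1.png

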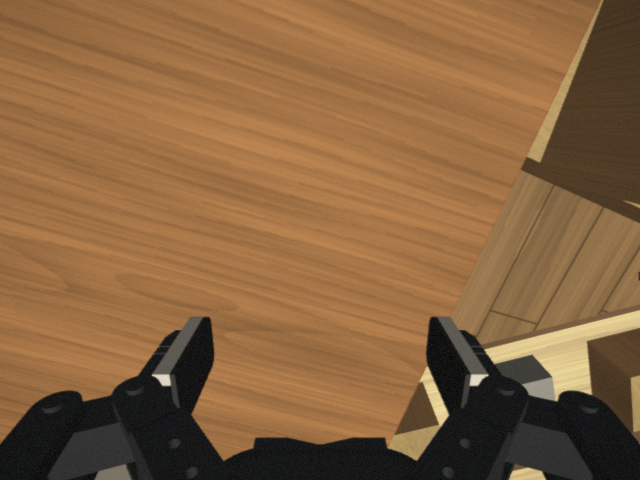

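The wrist picture shows only the open fingers, with tips at about (200,320) and (440,320). The move was refused, probably because wx and wy were missing.

```bash
python3 -m inch '[{"grip":0.35,"tx":16.7,"ty":-17.1,"tz":0,"wx":0,"wy":0,"wz":3.06},{"grip":0.35,"tx":16.7,"ty":-17.1,"tz":0,"wx":0,"wy":0,"wz":3.06},{"grip":0.35,"tx":16.7,"ty":-17.1,"tz":0,"wx":0,"wy":0,"wz":3.06},{"grip":0.35,"tx":16.7,"ty":-17.1,"tz":0,"wx":0,"wy":0,"wz":3.06},{"grip":0.35,"tx":16.7,"ty":-17.1,"tz":0,"wx":0,"wy":0,"wz":3.06},{"grip":0.35,"tx":16.7,"ty":-17.1,"tz":0,"wx":0,"wy":0,"wz":3.06},{"grip":0.35,"tx":16.7,"ty":-17.1,"tz":0,"wx":0,"wy":0,"wz":3.06},{"grip":0.35,"tx":16.7,"ty":-17.1,"tz":0,"wx":0,"wy":0,"wz":3.06},{"grip":0.35,"tx":16.7,"ty":-17.1,"tz":0,"wx":0,"wy":0,"wz":3.06},{"grip":0.35,"tx":16.7,"ty":-17.1,"tz":0,"wx":0,"wy":0,"wz":3.06},{"grip":0.35,"tx":16.7,"ty":-17.1,"tz":0,"wx":0,"wy":0,"wz":3.06},{"grip":0.35,"tx":16.7,"ty":-17.1,"tz":0,"wx":0,"wy":0,"wz":3.06}]'
```

```text
t: 1.35
eef_pos: [465.3, -86.2, 229.4]
tool_rot: [1.0, 0.017, 0.0, 0.0]
ft_force: [0.2, -0.9, -0.3]
width: 0.655
```

```bash
cat > meas.py <<'E'
from h import *
import sys
def meas(n,bnds=None):
    c=cam(n); P=cloud(c); ok=c["range_z"]>0; I=c["img"].astype(int)
    near=ok&(P[...,0]>440)&(P[...,0]<640)&(P[...,1]>-220)&(P[...,1]<270)
    # white tile on top of the stand, plus height band
    w=near&(P[...,2]>14)&(P[...,2]<30)
    m=w&(I.min(2)>150); m=m.astype(np.uint8)
    k,l,st,_=cv2.connectedComponentsWithStats(m)
    if k>1:
        j=1+st[1:,4].argmax(); v,u=np.nonzero(l==j); q=onz(c,np.c_[u,v],24)[:,:2].astype(np.float32)
        print(n,"tile",len(q),cv2.minAreaRect(q))
    return c
if __name__=="__main__":
    for n in sys.argv[2:]:
        save(meas(n),sys.argv[1]+n+".png")
    s=ctrl.read_state(); print(s["t"],s["eef_pos"],s["ft_force"].round(1) if hasattr(s["ft_force"],"round") else s["ft_force"])
E
python3 meas.py a scene side wrist
```

```text
scene tile 625 ((556.0504150390625, -92.81300354003906), (88.17466735839844, 74.05561065673828), 72.53811645507812)
side tile 585 ((550.973388671875, -90.82023620605469), (89.2962417602539, 74.100830078125), 72.91756439208984)
wrist tile 7778 ((553.2485961914062, -92.55795288085938), (88.52001190185547, 74.2369613647461), 73.07379150390625)
1.5 [465.60683743 -85.83028095 229.17918196] [-0.3  0.  -0. ]
```

View pics/awrist.png

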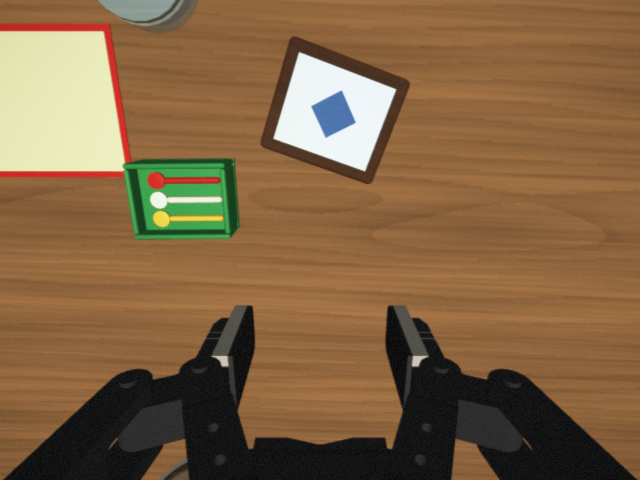

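The wrist view shows the stand at (335,110), the caddy's +x rim from (125,162) to (235,158), and the mat's lower edge from (0,176) to (128,174) with its upper right corner at (108,26). I'll convert those pixels and go down beside the stand.

```bash
python3 - <<'E'
from h import *
c=cam("wrist")
print("caddy rim",onz(c,[[128,161],[235,158]],42).round(1)); print("mat R edge",onz(c,[[2,175],[129,174],[108,26],[2,27]],1).round(1))
P=cloud(c);q=P[(c["range_z"]>0)&(P[...,2]>36)&(P[...,2]<50)&(P[...,0]>590)][:,:2]; print("jar min x",q.min(0),q.max(0),len(q))
g=c["img"].astype(int); m=(c["range_z"]>0)&(P[...,2]>36)&(P[...,2]<50)&(P[...,0]<560)&(P[...,0]>400)&(g[...,1]>g[...,0]+25); print(cv2.minAreaRect(P[m][:,:2].astype(np.float32)))
E
python3 -m inch '[{"grip":0.35,"tx":0,"ty":0.12,"tz":2,"wx":0,"wy":0,"wz":0},{"grip":0.35,"tx":0,"ty":0.12,"tz":4,"wx":0,"wy":0,"wz":0},{"grip":0.35,"tx":0,"ty":0.12,"tz":6,"wx":0,"wy":0,"wz":0},{"grip":0.35,"tx":0,"ty":0.12,"tz":7.2,"wx":0,"wy":0,"wz":0},{"grip":0.35,"tx":0,"ty":0.12,"tz":8.0,"wx":0,"wy":0,"wz":0},{"grip":0.35,"tx":0,"ty":0.12,"tz":8.0,"wx":0,"wy":0,"wz":0}]'
```

```text
caddy rim [[506.3  82.   42. ]
 [512.5 -10.9  42. ]]
mat R edge [[482.7 228.3   1. ]
 [488.6 103.    1. ]
 [617.3 105.5   1. ]
 [612.9 198.5   1. ]]
jar min x [614.94435125  33.60064765] [630.54158112  92.10733403] 1152
((472.4373779296875, 44.924434661865234), (70.26427459716797, 90.2731704711914), 2.4278934001922607)
t: 2.15
eef_pos: [462.7, -92.2, 27.1]
tool_rot: [1.0, 0.016, -0.002, -0.001]
ft_force: [-0.1, -0.3, -1.0]
width: 0.648
```

```bash
python3 -m inch '[{"grip":0.35,"tx":0.3,"ty":0,"tz":0,"wx":0,"wy":0,"wz":-0.1},{"grip":0.35,"tx":0.5,"ty":0,"tz":0,"wx":0,"wy":0,"wz":-0.1},{"grip":0.35,"tx":0.7,"ty":0,"tz":0,"wx":0,"wy":0,"wz":-0.1},{"grip":0.35,"tx":0.9,"ty":0,"tz":0,"wx":0,"wy":0,"wz":-0.1},{"grip":0.35,"tx":1.1,"ty":0,"tz":0,"wx":0,"wy":0,"wz":-0.1},{"grip":0.35,"tx":1.25,"ty":0,"tz":0,"wx":0,"wy":0,"wz":-0.1},{"grip":0.35,"tx":1.4,"ty":0,"tz":0,"wx":0,"wy":0,"wz":-0.1},{"grip":0.35,"tx":1.55,"ty":0,"tz":0,"wx":0,"wy":0,"wz":-0.1},{"grip":0.35,"tx":1.65,"ty":0,"tz":0,"wx":0,"wy":0,"wz":-0.1},{"grip":0.35,"tx":1.65,"ty":0,"tz":0,"wx":0,"wy":0,"wz":-0.1}]'; python3 meas.py b scene wrist
```

```text
t: 3.15
eef_pos: [506.4, -89.9, 29.3]
tool_rot: [1.0, 0.022, 0.0, 0.0]
ft_force: [0.5, 0.4, 1.1]
width: 0.653
scene tile 631 ((556.1098022460938, -92.96882629394531), (88.11864471435547, 74.45785522460938), 73.06000518798828)
wrist tile 33338 ((553.4645385742188, -92.13420104980469), (88.0550537109375, 74.02700805664062), 73.0503921508789)
3.25 [505.96241833 -89.85032169  29.2389028 ] [ 0.1 -0.2  1. ]
```

View pics/bwrist.png

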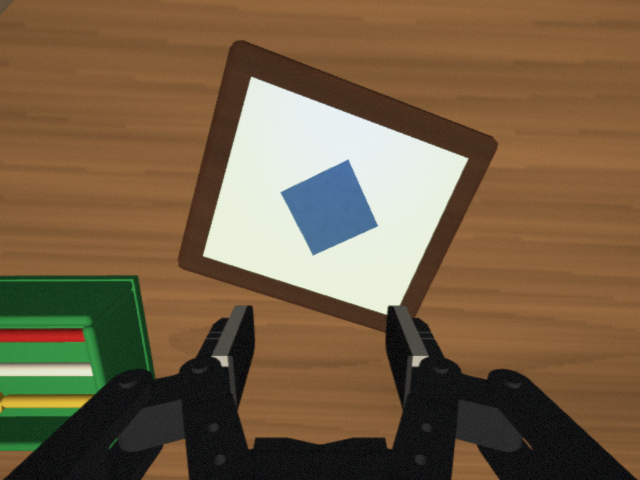

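The stand has not moved. In the picture the right finger at (395,310) overlaps the stand's corner at (390,330), so I'll check the fingertip geometry from depth.

Run:
```python
from h import *
s=ctrl.read_state(); c=cam("wrist"); P=cloud(c); M=R.from_quat(s["tool_rot"]).as_matrix(); T=(P-np.array(s["eef_pos"]))@M
for v in range(300,400,12):
    print(v,[(u,*T[v,u].round(0).astype(int),int(P[v,u,2])) for u in (235,245,395,402,410,420,430)])
```

```text
300 [(235, np.int64(-7), np.int64(-44), np.int64(31), -1), (245, np.int64(-7), np.int64(-38), np.int64(30), 0), (395, np.int64(6), np.int64(34), np.int64(5), 23), (402, np.int64(6), np.int64(37), np.int64(5), 24), (410, np.int64(82), np.int64(0), np.int64(-144), 173), (420, np.int64(6), np.int64(45), np.int64(6), 23), (430, np.int64(-7), np.int64(58), np.int64(31), -1)]
312 [(235, np.int64(10), np.int64(-33), np.int64(-14), 43), (245, np.int64(11), np.int64(-29), np.int64(-15), 44), (395, np.int64(11), np.int64(30), np.int64(-15), 43), (402, np.int64(11), np.int64(32), np.int64(-15), 43), (410, np.int64(0), np.int64(41), np.int64(6), 23), (420, np.int64(-14), np.int64(53), np.int64(30), 0), (430, np.int64(-13), np.int64(58), np.int64(29), 0)]
324 [(235, np.int64(11), np.int64(-31), np.int64(-23), 52), (245, np.int64(9), np.int64(-28), np.int64(-21), 50), (395, np.int64(11), np.int64(28), np.int64(-23), 52), (402, np.int64(11), np.int64(30), np.int64(-24), 53), (410, np.int64(11), np.int64(33), np.int64(-24), 52), (420, np.int64(7), np.int64(39), np.int64(-17), 46), (430, np.int64(-20
[... 1627 characters left out ...]
np.int64(-59), np.int64(-41), np.int64(30), 0), (395, np.int64(-11), np.int64(28), np.int64(-30), 58), (402, np.int64(-2), np.int64(28), np.int64(-40), 69), (410, np.int64(1), np.int64(29), np.int64(-44), 73), (420, np.int64(12), np.int64(28), np.int64(-57), 86), (430, np.int64(12), np.int64(31), np.int64(-57), 86)]
396 [(235, np.int64(-5), np.int64(-28), np.int64(-42), 71), (245, np.int64(-66), np.int64(-42), np.int64(29), 0), (395, np.int64(-67), np.int64(43), np.int64(29), 0), (402, np.int64(-6), np.int64(28), np.int64(-41), 70), (410, np.int64(17), np.int64(23), np.int64(-68), 97), (420, np.int64(12), np.int64(27), np.int64(-63), 91), (430, np.int64(12), np.int64(30), np.int64(-62), 91)]
```

Run:
```python
from h import *
for n in("side","scene"):
    c=cam(n); P=cloud(c); I=c["img"].max(2)
    m=(c["range_z"]>0)&(P[...,0]>485)&(P[...,0]<525)&(P[...,1]>-150)&(P[...,1]<-30)&(P[...,2]>5)
    for a in range(-150,-30,10):
        k=m&(P[...,1]>=a)&(P[...,1]<a+10)
        if k.any(): print(n,a,k.sum(),"zmin %.0f"%P[k][:,2].min(),"dark zmin",P[k&(I<60)][:,2].min().round() if (k&(I<60)).any() else None, P[k&(P[...,2]<80)].mean(0).round() if (k&(P[...,2]<80)).any() else "")
c=cam("side"); cv2.imwrite("pics/side_c.png",cv2.resize(c["img"][140:290,280:460,::-1],None,fx=4,fy=4,interpolation=2))
```

```text
side -150 6 zmin 81 dark zmin 81.0 
side -140 5 zmin 22 dark zmin None [ 500. -132.   32.]
side -130 37 zmin 7 dark zmin 7.0 [ 498. -124.   32.]
side -120 98 zmin 6 dark zmin 6.0 [ 498. -117.   43.]
side -110 37 zmin 6 dark zmin 6.0 [ 499. -105.   17.]
side -100 24 zmin 6 dark zmin 6.0 [500. -96.  16.]
side -90 14 zmin 5 dark zmin 5.0 [509. -84.  13.]
side -80 44 zmin 9 dark zmin 9.0 [512. -74.  17.]
side -70 142 zmin 6 dark zmin 6.0 [512. -65.  22.]
side -60 573 zmin 6 dark zmin 6.0 [505. -54.  43.]
side -50 1112 zmin 6 dark zmin 6.0 [509. -46.  39.]
side -40 102 zmin 7 dark zmin 7.0 [518. -35.  20.]
scene -150 452 zmin 17 dark zmin 86.0 [ 523. -141.   48.]
scene -140 292 zmin 17 dark zmin 81.0 [ 517. -133.   37.]
scene -130 141 zmin 17 dark zmin 63.0 [ 516. -124.   45.]
scene -120 139 zmin 18 dark zmin 41.0 [ 512. -117.   41.]
scene -110 96 zmin 17 dark zmin 106.0 [ 515. -105.   22.]
scene -100 97 zmin 19 dark zmin 108.0 [516. -95.  21.]
scene -90 84 zmin 18 dark zmin 112.0 [517. -85.  22.]
scene -80 84 zmin 18 dark zmin 109.0 [519. -75.  21.]
scene -70 120 zmin 17 dark zmin 76.0 [518. -63.  39.]
scene -60 214 zmin 18 dark zmin 48.0 [517. -55.  52.]
scene -50 248 zmin 18 dark zmin 63.0 [512. -48.  56.]
scene -40 238 zmin 79 dark zmin 83.0 [518. -38.  79.]
```

View pics/side_c.png

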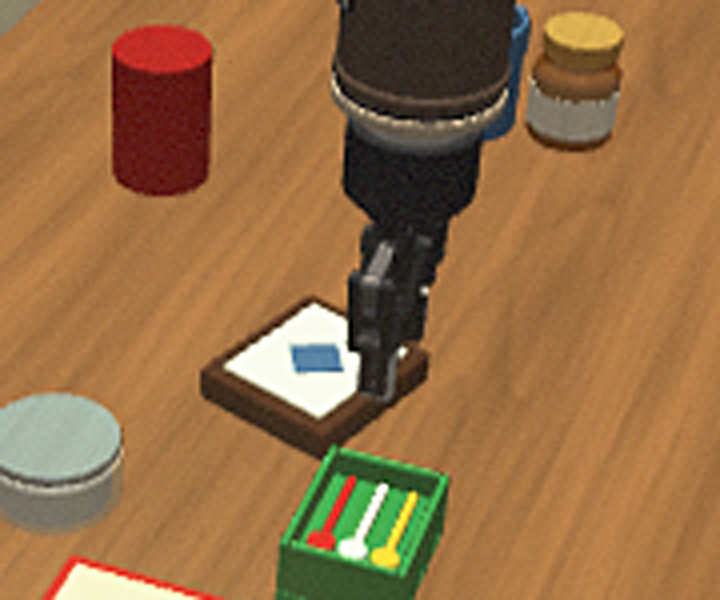

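The side crop shows the left fingertip at about (375,390), hanging above the slab, so the tips sit higher than I assumed. I'll back off and go down in small steps, watching the force.

```bash
python3 - <<'E'
from h import *
import pickle
c=pickle.load(open("side.pkl","rb"))
for z in (0,10,20,30,40,50): print(z,proj(c,[[506,-46,z]]))
E
python3 -m inch '[{"grip":0.35,"tx":-0.6,"ty":0,"tz":0,"wx":0,"wy":0,"wz":0},{"grip":0.35,"tx":-1.2,"ty":0,"tz":0,"wx":0,"wy":0,"wz":0},{"grip":0.35,"tx":-1.6,"ty":0,"tz":0,"wx":0,"wy":0,"wz":0},{"grip":0.35,"tx":-1.6,"ty":0,"tz":0.2,"wx":0,"wy":0,"wz":0},{"grip":0.35,"tx":-1.6,"ty":0,"tz":0.4,"wx":0,"wy":0,"wz":0},{"grip":0.35,"tx":-1.6,"ty":0,"tz":0.5,"wx":0,"wy":0,"wz":0},{"grip":0.35,"tx":-1.6,"ty":0,"tz":0.5,"wx":0,"wy":0,"wz":0}]'
```

```text
0 [[369.01366302 252.30357091]]
10 [[369.31932257 249.03885698]]
20 [[369.62819786 245.73979601]]
30 [[369.94033992 242.40584311]]
40 [[370.25580085 239.0364418 ]]
50 [[370.57463385 235.6310237 ]]
t: 4.15
eef_pos: [466.5, -91.6, 16.2]
tool_rot: [1.0, 0.022, -0.0, -0.0]
ft_force: [-0.0, -0.4, -0.1]
width: 0.65
```

```bash
python3 -m inch '[{"grip":0.35,"tx":0,"ty":0,"tz":0.15,"wx":0,"wy":0,"wz":0},{"grip":0.35,"tx":0,"ty":0,"tz":0.3,"wx":0,"wy":0,"wz":0},{"grip":0.35,"tx":0,"ty":0,"tz":0.3,"wx":0,"wy":0,"wz":0}]'; python3 -m inch '[{"grip":0.35,"tx":0,"ty":0,"tz":0.12,"wx":0,"wy":0,"wz":0},{"grip":0.35,"tx":0,"ty":0,"tz":0.25,"wx":0,"wy":0,"wz":0},{"grip":0.35,"tx":0,"ty":0,"tz":0.25,"wx":0,"wy":0,"wz":0}]'
```

```text
t: 4.45
eef_pos: [466.0, -91.6, 8.8]
tool_rot: [1.0, 0.022, -0.0, -0.0]
ft_force: [1.0, -0.4, 0.3]
width: 0.648
t: 4.75
eef_pos: [466.0, -91.6, 2.7]
tool_rot: [1.0, 0.022, -0.0, -0.0]
ft_force: [0.5, -0.7, 0.2]
width: 0.648
```

No table contact, so the fingertips really are shorter than stated, about 12 mm above the table now. Down 3 mm more, then push.

```bash
python3 -m inch '[{"grip":0.35,"tx":0.2,"ty":0,"tz":0.12,"wx":0,"wy":0,"wz":0},{"grip":0.35,"tx":0.4,"ty":0,"tz":0.12,"wx":0,"wy":0,"wz":0},{"grip":0.35,"tx":0.6,"ty":0,"tz":0.12,"wx":0,"wy":0,"wz":0},{"grip":0.35,"tx":0.75,"ty":0,"tz":0.12,"wx":0,"wy":0,"wz":0},{"grip":0.35,"tx":0.9,"ty":0,"tz":0.12,"wx":0,"wy":0,"wz":0},{"grip":0.35,"tx":1.05,"ty":0,"tz":0.12,"wx":0,"wy":0,"wz":0},{"grip":0.35,"tx":1.2,"ty":0,"tz":0.12,"wx":0,"wy":0,"wz":0},{"grip":0.35,"tx":1.35,"ty":0,"tz":0.12,"wx":0,"wy":0,"wz":0},{"grip":0.35,"tx":1.5,"ty":0,"tz":0.12,"wx":0,"wy":0,"wz":0},{"grip":0.35,"tx":1.6,"ty":0,"tz":0.12,"wx":0,"wy":0,"wz":0},{"grip":0.35,"tx":1.6,"ty":0,"tz":0.12,"wx":0,"wy":0,"wz":0}]'; python3 meas.py c scene wrist
```

```text
t: 5.85
eef_pos: [506.8, -89.9, 0.1]
tool_rot: [1.0, 0.022, 0.0, 0.0]
ft_force: [0.5, 0.6, -0.9]
width: 0.648
scene tile 651 ((577.2967529296875, -83.98361206054688), (87.9292221069336, 74.40270233154297), 80.86012268066406)
wrist tile 58000 ((574.5159301757812, -83.31324768066406), (87.81446838378906, 73.89762878417969), 80.7762451171875)
5.95 [ 5.06469916e+02 -8.99215032e+01  1.24026929e-01] [-0.2 -0.2  1.2]
```

The stand turned to -9° and shifted to (574.5, -83.3). It is now about 8 mm too far +x with about 11.6° of rotation left. I'll push -x on the upper corner of its +x face, which should fix both.

```bash
python3 -m inch '[{"grip":0.35,"tx":-0.3,"ty":0,"tz":0,"wx":0,"wy":0,"wz":0},{"grip":0.35,"tx":-0.3,"ty":0,"tz":-1.5,"wx":0,"wy":0,"wz":0},{"grip":0.35,"tx":0,"ty":0,"tz":-3,"wx":0,"wy":0,"wz":0},{"grip":0.35,"tx":2,"ty":-0.5,"tz":-3,"wx":0,"wy":0,"wz":0},{"grip":0.35,"tx":4,"ty":-0.5,"tz":-3,"wx":0,"wy":0,"wz":0},{"grip":0.35,"tx":6,"ty":-0.5,"tz":-3,"wx":0,"wy":0,"wz":0},{"grip":0.35,"tx":6,"ty":-0.5,"tz":-2.5,"wx":0,"wy":0,"wz":0},{"grip":0.35,"tx":6,"ty":-0.5,"tz":-1.5,"wx":0,"wy":0,"wz":0},{"grip":0.35,"tx":6,"ty":-0.5,"tz":-0.6,"wx":0,"wy":0,"wz":0},{"grip":0.35,"tx":6,"ty":-0.5,"tz":0,"wx":0,"wy":0,"wz":0},{"grip":0.35,"tx":6,"ty":-0.5,"tz":0,"wx":0,"wy":0,"wz":0}]'; python3 meas.py d scene
```

```text
t: 7.05
eef_pos: [653.5, -70.7, -2.0]
tool_rot: [1.0, 0.022, -0.002, -0.0]
ft_force: [-0.6, -0.3, 0.1]
width: 0.649
scene tile 200 ((570.9564208984375, -59.880836486816406), (41.92506408691406, 54.39802169799805), 81.62422180175781)
7.1 [ 6.54516159e+02 -7.08800623e+01 -6.44214481e-01] [-0.  -0.1  0.4]
```

```bash
python3 -m inch '[{"grip":0.35,"tx":-0.2,"ty":0,"tz":0,"wx":0,"wy":0,"wz":0},{"grip":0.35,"tx":-0.4,"ty":0,"tz":0,"wx":0,"wy":0,"wz":0},{"grip":0.35,"tx":-0.55,"ty":0,"tz":0,"wx":0,"wy":0,"wz":0},{"grip":0.35,"tx":-0.7,"ty":0,"tz":0,"wx":0,"wy":0,"wz":0},{"grip":0.35,"tx":-0.85,"ty":0,"tz":0,"wx":0,"wy":0,"wz":0},{"grip":0.35,"tx":-1.0,"ty":0,"tz":0,"wx":0,"wy":0,"wz":0},{"grip":0.35,"tx":-1.12,"ty":0,"tz":0,"wx":0,"wy":0,"wz":0},{"grip":0.35,"tx":-1.12,"ty":0,"tz":0,"wx":0,"wy":0,"wz":0},{"grip":0.35,"tx":-0.8,"ty":0,"tz":0,"wx":0,"wy":0,"wz":0},{"grip":0.35,"tx":-0.5,"ty":0,"tz":-1.5,"wx":0,"wy":0,"wz":0},{"grip":0.35,"tx":-0.5,"ty":0,"tz":-3.5,"wx":0,"wy":0,"wz":0},{"grip":0.35,"tx":-0.5,"ty":0,"tz":-5,"wx":0,"wy":0,"wz":0}]'; python3 -m inch '[{"grip":0.35,"tx":-1.5,"ty":2,"tz":-1,"wx":0,"wy":0,"wz":-1.7},{"grip":0.35,"tx":-3,"ty":4,"tz":-1,"wx":0,"wy":0,"wz":-3.4},{"grip":0.35,"tx":-4,"ty":4.5,"tz":-1,"wx":0,"wy":0,"wz":-5.1},{"grip":0.35,"tx":-4,"ty":4.5,"tz":-1,"wx":0,"wy":0,"wz":-6.8},{"grip":0.35,"tx":-4,"ty":4.5,"tz":-1,"wx":0,"wy":0,"wz":-8.5},{"grip":0.35,"tx":-4,"ty":4.5,"tz":-1,"wx":0,"wy":0,"wz":-10.2},{"grip":0.35,"tx":-4,"ty":4.5,"tz":-1,"wx":0,"wy":0,"wz":-11.9},{"grip":0.35,"tx":-4,"ty":4.5,"tz":-1,"wx":0,"wy":0,"wz":-13.6},{"grip":0.35,"tx":-4,"ty":4.5,"tz":-1,"wx":0,"wy":0,"wz":-15.3},{"grip":0.35,"tx":-4,"ty":4.5,"tz":-1,"wx":0,"wy":0,"wz":-17},{"grip":0.35,"tx":-4,"ty":4.5,"tz":-1,"wx":0,"wy":0,"wz":-18},{"grip":0.35,"tx":-4,"ty":4.5,"tz":-1,"wx":0,"wy":0,"wz":-18}]'; python3 meas.py e scene wrist
```

```text
t: 8.3
eef_pos: [643.4, -71.5, 127.0]
tool_rot: [1.0, 0.022, -0.0, 0.0]
ft_force: [0.7, -0.5, 1.2]
width: 0.652
t: 9.5
eef_pos: [547.9, -188.2, 149.8]
tool_rot: [0.691, 0.723, -0.0, -0.0]
ft_force: [0.1, -0.1, -0.1]
width: 0.649
scene tile 638 ((566.7645874023438, -89.24534606933594), (88.45642852783203, 73.98318481445312), 87.54817962646484)
wrist tile 13653 ((564.247314453125, -88.58560180664062), (87.98572540283203, 74.21722412109375), 87.26798248291016)
9.6 [ 547.89148578 -188.18963511  149.82769522] [-0.1 -0.2 -0.1]
```

The stand is now at (564.2, -88.6), yaw -2.7°. That is 2 mm off the middle line with 5° left, and the flush -y push should take that out. I'll go down behind it and start pushing.

```bash
python3 -m inch '[{"grip":0.35,"tx":0.3,"ty":0.8,"tz":1.5,"wx":0,"wy":0,"wz":0},{"grip":0.35,"tx":0.6,"ty":0.8,"tz":3.4,"wx":0,"wy":0,"wz":0},{"grip":0.35,"tx":0.69,"ty":0.8,"tz":5,"wx":0,"wy":0,"wz":0},{"grip":0.35,"tx":0.69,"ty":0.8,"tz":6,"wx":0,"wy":0,"wz":0},{"grip":0.35,"tx":0.69,"ty":0.8,"tz":6,"wx":0,"wy":0,"wz":0}]'; python3 -m inch '[{"grip":0.35,"tx":0.2,"ty":0,"tz":0,"wx":0,"wy":0,"wz":0},{"grip":0.35,"tx":0.4,"ty":0,"tz":0,"wx":0,"wy":0,"wz":0},{"grip":0.35,"tx":0.55,"ty":0,"tz":0,"wx":0,"wy":0,"wz":0},{"grip":0.35,"tx":0.7,"ty":0,"tz":0,"wx":0,"wy":0,"wz":0},{"grip":0.35,"tx":0.85,"ty":0,"tz":0,"wx":0,"wy":0,"wz":0},{"grip":0.35,"tx":1,"ty":0,"tz":0,"wx":0,"wy":0,"wz":0},{"grip":0.35,"tx":1.15,"ty":0.03,"tz":0,"wx":0,"wy":0,"wz":0},{"grip":0.35,"tx":1.3,"ty":0.06,"tz":0,"wx":0,"wy":0,"wz":0},{"grip":0.35,"tx":1.3,"ty":0.06,"tz":0,"wx":0,"wy":0,"wz":0}]'; python3 meas.py f scene wrist
```

```text
t: 10.1
eef_pos: [565.0, -169.2, -3.2]
tool_rot: [0.692, 0.722, -0.001, -0.003]
ft_force: [-0.4, 0.5, 0.9]
width: 0.651
t: 11.0
eef_pos: [568.1, -137.5, 1.1]
tool_rot: [0.691, 0.722, 0.0, 0.001]
ft_force: [0.4, -1.8, 0.7]
width: 0.653
scene tile 649 ((562.9559326171875, -72.79470825195312), (74.96851348876953, 88.691650390625), 2.3743317127227783)
wrist tile 56777 ((560.0467529296875, -72.08680725097656), (73.94898986816406, 87.4024658203125), 2.480421543121338)
11.1 [ 567.70427459 -137.47944918    0.75246477] [ 0.6 -0.8  1. ]
```

View pics/fwrist.png

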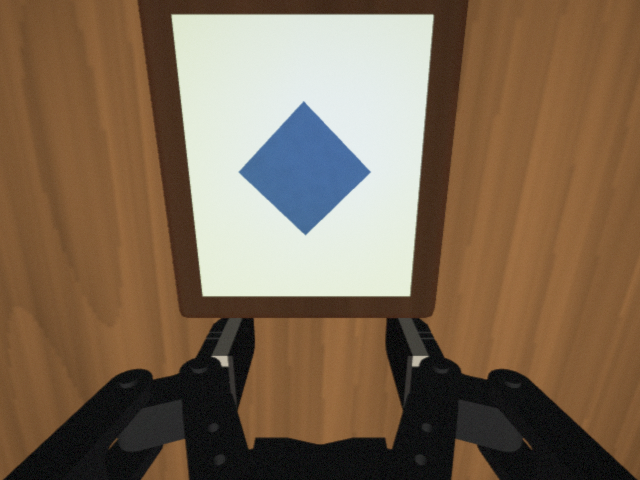

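The stand is flush against both fingers and squared: yaw 2.5°, bottom edge at row 315 and diamond at (304,168). It is 6 mm to -x of the middle line, so I'll push it on a slant.

```bash
python3 -m inch '[{"grip":0.35,"tx":0.1,"ty":0.02,"tz":0,"wx":0,"wy":0,"wz":0},{"grip":0.35,"tx":0.2,"ty":0.06,"tz":0,"wx":0,"wy":0,"wz":0},{"grip":0.35,"tx":0.3,"ty":0.1,"tz":0,"wx":0,"wy":0,"wz":0},{"grip":0.35,"tx":0.4,"ty":0.14,"tz":0,"wx":0,"wy":0,"wz":0},{"grip":0.35,"tx":0.5,"ty":0.18,"tz":0,"wx":0,"wy":0,"wz":0},{"grip":0.35,"tx":0.6,"ty":0.22,"tz":0,"wx":0,"wy":0,"wz":0},{"grip":0.35,"tx":0.6,"ty":0.22,"tz":0,"wx":0,"wy":0,"wz":0}]'; python3 meas.py g scene wrist
```

```text
t: 11.8
eef_pos: [572.0, -122.2, 0.3]
tool_rot: [0.692, 0.722, -0.0, 0.0]
ft_force: [-0.3, -2.3, 1.8]
width: 0.656
scene tile 666 ((567.03515625, -57.70795822143555), (75.01728820800781, 88.68140411376953), 2.185786247253418)
wrist tile 57483 ((564.2109375, -56.8180046081543), (73.92613983154297, 87.53807830810547), 2.461968183517456)
11.9 [ 5.72008174e+02 -1.22263986e+02  1.96941885e-01] [-0.  -1.8  0.5]
```

The push sticks well, and the stand is now 1 mm off the middle line. Pushing straight into the gap.

```bash
python3 -m inch '[{"grip":0.35,"tx":0.2,"ty":0.02,"tz":0,"wx":0,"wy":0,"wz":0},{"grip":0.35,"tx":0.4,"ty":0.04,"tz":0,"wx":0,"wy":0,"wz":0},{"grip":0.35,"tx":0.6,"ty":0.04,"tz":0,"wx":0,"wy":0,"wz":0},{"grip":0.35,"tx":0.8,"ty":0.04,"tz":0,"wx":0,"wy":0,"wz":0},{"grip":0.35,"tx":1.0,"ty":0.04,"tz":0,"wx":0,"wy":0,"wz":0},{"grip":0.35,"tx":1.2,"ty":0.04,"tz":0,"wx":0,"wy":0,"wz":0},{"grip":0.35,"tx":1.4,"ty":0.04,"tz":0,"wx":0,"wy":0,"wz":0},{"grip":0.35,"tx":1.6,"ty":0.04,"tz":0,"wx":0,"wy":0,"wz":0},{"grip":0.35,"tx":1.8,"ty":0.04,"tz":0,"wx":0,"wy":0,"wz":0},{"grip":0.35,"tx":2,"ty":0.04,"tz":0,"wx":0,"wy":0,"wz":0},{"grip":0.35,"tx":2.2,"ty":0.04,"tz":0,"wx":0,"wy":0,"wz":0},{"grip":0.35,"tx":2.4,"ty":0.04,"tz":0,"wx":0,"wy":0,"wz":0}]'; python3 meas.py h scene wrist
```

```text
t: 13.1
eef_pos: [570.6, -62.2, 0.2]
tool_rot: [0.692, 0.722, 0.0, 0.0]
ft_force: [0.4, -5.1, 2.9]
width: 0.651
scene tile 690 ((565.7282104492188, 2.197490692138672), (75.23235321044922, 88.47928619384766), 2.4706597328186035)
wrist tile 57576 ((562.7361450195312, 3.895580291748047), (73.96658325195312, 87.44585418701172), 2.4612157344818115)
13.2 [ 5.70369636e+02 -6.17099875e+01  6.86355393e-02] [-0.2 -0.2  0.6]
```

```bash
python3 -m inch '[{"grip":0.35,"tx":0.2,"ty":0,"tz":0,"wx":0,"wy":0,"wz":0},{"grip":0.35,"tx":0.4,"ty":0,"tz":0,"wx":0,"wy":0,"wz":0},{"grip":0.35,"tx":0.6,"ty":0,"tz":0,"wx":0,"wy":0,"wz":0},{"grip":0.35,"tx":0.8,"ty":0,"tz":0,"wx":0,"wy":0,"wz":0},{"grip":0.35,"tx":1.0,"ty":0,"tz":0,"wx":0,"wy":0,"wz":0},{"grip":0.35,"tx":1.2,"ty":0,"tz":0,"wx":0,"wy":0,"wz":0},{"grip":0.35,"tx":1.4,"ty":0,"tz":0,"wx":0,"wy":0,"wz":0},{"grip":0.35,"tx":1.6,"ty":0,"tz":0,"wx":0,"wy":0,"wz":0},{"grip":0.35,"tx":1.8,"ty":0,"tz":0,"wx":0,"wy":0,"wz":0},{"grip":0.35,"tx":2,"ty":0,"tz":0,"wx":0,"wy":0,"wz":0},{"grip":0.35,"tx":2.2,"ty":0,"tz":0,"wx":0,"wy":0,"wz":0},{"grip":0.35,"tx":2.4,"ty":0,"tz":0,"wx":0,"wy":0,"wz":0}]'; python3 meas.py i scene wrist
```

```text
t: 14.4
eef_pos: [567.8, -2.0, 0.0]
tool_rot: [0.692, 0.722, 0.0, -0.0]
ft_force: [0.6, -3.9, 1.6]
width: 0.652
scene tile 704 ((562.7811279296875, 62.48270797729492), (74.75289916992188, 87.75321197509766), 2.7110025882720947)
wrist tile 57630 ((560.1958618164062, 64.14158630371094), (73.98178100585938, 87.36909484863281), 2.469632387161255)
14.5 [ 5.67716191e+02 -1.59989734e+00  6.31218857e-03] [-0.8 -0.5 -0.6]
```

```bash
python3 -m inch '[{"grip":0.35,"tx":0.2,"ty":0,"tz":0,"wx":0,"wy":0,"wz":0},{"grip":0.35,"tx":0.4,"ty":0,"tz":0,"wx":0,"wy":0,"wz":0},{"grip":0.35,"tx":0.6,"ty":0,"tz":0,"wx":0,"wy":0,"wz":0},{"grip":0.35,"tx":0.8,"ty":0,"tz":0,"wx":0,"wy":0,"wz":0},{"grip":0.35,"tx":1.0,"ty":0,"tz":0,"wx":0,"wy":0,"wz":0},{"grip":0.35,"tx":1.2,"ty":0,"tz":0,"wx":0,"wy":0,"wz":0},{"grip":0.35,"tx":1.4,"ty":0,"tz":0,"wx":0,"wy":0,"wz":0},{"grip":0.35,"tx":1.6,"ty":0,"tz":0,"wx":0,"wy":0,"wz":0},{"grip":0.35,"tx":1.8,"ty":0,"tz":0,"wx":0,"wy":0,"wz":0},{"grip":0.35,"tx":2,"ty":0,"tz":0,"wx":0,"wy":0,"wz":0},{"grip":0.35,"tx":2.2,"ty":-0.02,"tz":0,"wx":0,"wy":0,"wz":0},{"grip":0.35,"tx":2.4,"ty":-0.04,"tz":0,"wx":0,"wy":0,"wz":0}]'; python3 meas.py j scene wrist
```

```text
t: 15.7
eef_pos: [564.2, 57.9, 0.0]
tool_rot: [0.692, 0.722, -0.0, -0.0]
ft_force: [0.2, -2.4, -2.1]
width: 0.651
scene tile 728 ((559.5267333984375, 122.11279296875), (74.51661682128906, 88.05561828613281), 2.429340124130249)
wrist tile 57597 ((556.50537109375, 124.01214599609375), (73.97117614746094, 87.37516021728516), 2.4693655967712402)
15.8 [5.64152038e+02 5.82241565e+01 7.63008023e-02] [-0.3  0.5  0.5]
```

```bash
python3 -m inch '[{"grip":0.35,"tx":0.2,"ty":0,"tz":0,"wx":0,"wy":0,"wz":0},{"grip":0.35,"tx":0.4,"ty":-0.02,"tz":0,"wx":0,"wy":0,"wz":0},{"grip":0.35,"tx":0.6,"ty":-0.04,"tz":0,"wx":0,"wy":0,"wz":0},{"grip":0.35,"tx":0.8,"ty":-0.06,"tz":0,"wx":0,"wy":0,"wz":0},{"grip":0.35,"tx":1.0,"ty":-0.06,"tz":0,"wx":0,"wy":0,"wz":0},{"grip":0.35,"tx":1.2,"ty":-0.06,"tz":0,"wx":0,"wy":0,"wz":0},{"grip":0.35,"tx":1.4,"ty":-0.06,"tz":0,"wx":0,"wy":0,"wz":0},{"grip":0.35,"tx":1.6,"ty":-0.06,"tz":0,"wx":0,"wy":0,"wz":0},{"grip":0.35,"tx":1.8,"ty":-0.06,"tz":0,"wx":0,"wy":0,"wz":0},{"grip":0.35,"tx":2,"ty":-0.06,"tz":0,"wx":0,"wy":0,"wz":0},{"grip":0.35,"tx":2.15,"ty":-0.06,"tz":0,"wx":0,"wy":0,"wz":0},{"grip":0.35,"tx":2.15,"ty":-0.06,"tz":0,"wx":0,"wy":0,"wz":0}]'; python3 -m inch '[{"grip":0.35,"tx":-0.2,"ty":0,"tz":0,"wx":0,"wy":0,"wz":0},{"grip":0.35,"tx":-0.5,"ty":0,"tz":0,"wx":0,"wy":0,"wz":0},{"grip":0.35,"tx":-0.5,"ty":0,"tz":-2,"wx":0,"wy":0,"wz":0},{"grip":0.35,"tx":-0.5,"ty":0,"tz":-4,"wx":0,"wy":0,"wz":0},{"grip":0.35,"tx":-1.5,"ty":0,"tz":-6,"wx":0,"wy":0,"wz":0},{"grip":0.35,"tx":-2.5,"ty":0,"tz":-8,"wx":0,"wy":0,"wz":0},{"grip":0.35,"tx":-2.5,"ty":0,"tz":-8,"wx":0,"wy":0,"wz":0}]'; python3 meas.py k scene side wrist
```

```text
t: 17.0
eef_pos: [560.4, 111.8, 0.0]
tool_rot: [0.691, 0.722, 0.0, -0.0]
ft_force: [-0.1, 0.6, -0.3]
width: 0.649
t: 17.7
eef_pos: [565.4, 46.5, 204.9]
tool_rot: [0.692, 0.722, 0.002, 0.002]
ft_force: [-0.2, -0.4, 0.2]
width: 0.654
scene tile 749 ((555.6212158203125, 176.3319854736328), (74.27197265625, 88.42044067382812), 2.4125382900238037)
side tile 975 ((551.0786743164062, 178.24472045898438), (73.92161560058594, 89.0526123046875), 2.4811441898345947)
wrist tile 9123 ((552.769287109375, 173.10836791992188), (74.12275695800781, 78.54637908935547), 2.4062130451202393)
17.85 [563.19570003  48.11955686 200.03059564] [ 0.1 -0.3 -0.8]
```

View pics/kwrist.png

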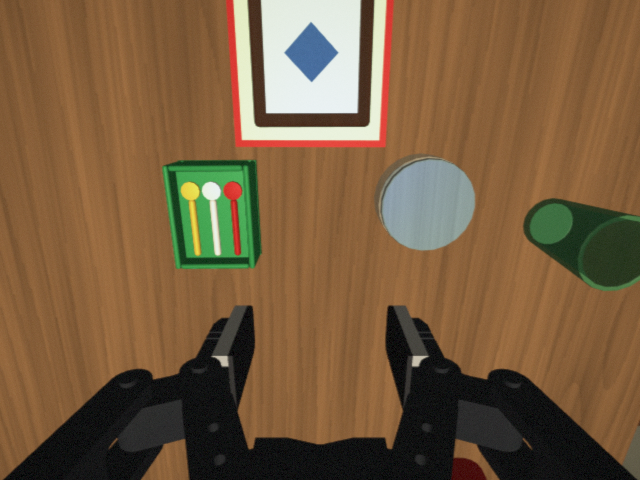

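The stand lies inside the red border, squared up. Its margins are even and its diamond is at (311,52). The scene and side cameras put it within 3 mm of the mat's centre and within 0.3° of its angle, with the arm clear, so I'm handing in.

```bash
python3 -c "
from plant import ctrl
print(ctrl.sign_off())"
```

```text
the job is handed in; nothing more can be done
None
```

The stand is through the gap and lies on the mat, and the job was handed in at about 18 s of the 72 s allowed. No verdict was reported.

I squared the stand with flush finger pushes on its -x and +x sides. Then I pushed its -y face with both fingertips, straight along the gap's middle line.

- **In the gap:** the wrist camera put the stand within about 1 mm of the middle line and within 0.1° of the caddy's angle. The wrist force readings between moves stayed at about 6 N or below.
- **On the mat:** the scene camera put the stand's centre 0.4 mm in x and 1.5 mm in y from the mat's, and the side camera 2.2 mm and 2.5 mm. The yaw difference was under 0.3°. The final wrist view shows it wholly inside the red border, with the arm clear above.
- **Other tea things:** I did not measure their positions again at the end, but no move was planned near them.

**What failed or disagreed:**
- My first move was refused because its rows left out wx and wy.
- My first push passed over the stand without touching it. With the fingers partly closed, their tips were about 29 mm higher than the stated 19 mm overhang implies.
- The scene and side cameras differ by about 5 mm in absolute x, so I compared the stand and the mat within the same camera.
- The last wrist measurement of the stand in y (173 mm) is low because the image cut off the tile's far edge.

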